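# Jog a stopper under the screw press and nip it

## Task

Hold the spring-centred jog stick over to the side the slide table has to travel, and let it spring back to centre when the large stopper (not the small one) stands centred under the press foot. Then swing the handwheel's folded handle upright, wind the wheel about one turn clockwise so that the sprung foot bears on the stopper and is pushed roughly halfway in, and fold the handle down flat again. Do not touch the two stoppers, and do not knock the tin, marker or caliper about.

Things in the scene. Friction and masses are not known exactly. Their poses are not given: they have to be found in the camera images.
- press: Small green screw press fixed to the bench, about 215 mm deep, 250 mm wide and 207 mm high, plus the handwheel on top. Origin on the bench top, straight below the axis of ram, foot and handwheel; x axis to the press's column (away from the robot), y along the slide table's travel, z up.
- slide_table (a joint): Travel of the steel slide table (92 x 190 mm plate, top with rubber mat 46 mm above the bench) that carries both stoppers, in m along the press's y axis: 0 in the middle, -0.085 to 0.085. It is power-fed and moves only while the jog stick is held over.
- large_stopper: Large black tapered rubber stopper, 76 mm across the top, about 53 mm across the foot, 52 mm high, with a wide bore; stands loose on the slide table some 40 to 70 mm to the left or right of the press foot. Origin at the centre of its underside.
- small_stopper: Smaller black tapered stopper, 55 mm across and 41 mm high, loose on the slide table on the other side of the press foot. Origin at the centre of its underside.
- foot_face (a point): Centre of the underside of the press foot, a steel disc 42 mm across on the vertical ram; at the start some 12 to 18 mm above the top of the large stopper.
- press_foot (a joint): How far the sprung foot is pushed up into the ram, in m: 0 free, 0.016 solid. About 1.6 N at first, 0.4 N more per mm. When the foot bears on the stopper it is best left at about 0.008.
- jog_console: Grey control box fixed to the bench, 125 x 100 mm, 46 mm high, to the right of the press. Origin at the bench top below the stick's pivot, x away from the robot along the box, y to the left along the stick's tilt.
- stick_knob (a point): Centre of the black barrel-shaped knob (18 to 29 mm thick, 43 mm high, top 18 mm above this point) on the jog stick; 75 mm above the stick's pivot, which lies 48 mm above the bench. The knob moves on an arc about that pivot, in the console's y-z plane.
- jog_stick (a joint): Tilt of the jog stick in rad: 0 centred, 0.40 full over to the console's +y (left), -0.40 full over to the right. Spring 1.6 Nm/rad (8 to 9 N at the knob for full tilt); left alone it returns to 0 within 0.04 and the table stops within 3 mm. Tilted left the table travels to the press's +y, tilted right to -y; speed about 30 mm/s at 0.40, 20 mm/s at 0.30, 9 mm/s at 0.20, standing still below about 0.11.
- press_wheel (a joint): Turn of the horizontal disc handwheel in rad, positive clockwise seen from above; starts between -0.7 and 0.7. One turn clockwise lowers the foot 24 mm. Friction 0.15 Nm; it stays where it is left.
- wheel_centre (a point): Centre of the handwheel's flat upper face, 219 mm above the bench; the wheel is 124 mm across.
- fold_pivot (a point): Hinge of the folding handle on the wheel, 48 mm from the wheel's axis and 22 mm above its upper face; it goes round with the wheel. At wheel angle 0 it lies on the press's -x side.
- fold_handle (a joint): Swing of the folding handle in rad: 0 folded flat across the wheel from the pivot towards and past the wheel's axis, 1.57 standing upright over the pivot. Friction 0.1 Nm; it stays where it is left.
- handle_grip (a point): Point on the axis of the handle's black grip, 70 mm from the fold pivot and 22 mm short of the handle's end. The grip is round, 19 to 21 mm thick, from 15 to 87 mm from the pivot, and spins freely about its own axis.
- talc_tin: Tin, 64 mm across, 84 mm high, a bystander. Origin at the centre of its underside.
- marker: Paint marker lying on the bench, 131 mm long, a bystander. Origin under its middle.
- caliper: Steel caliper lying on the bench, 240 mm long, a bystander. Origin under its middle.
Not all that is in view belongs to the job. Leave any orange or yellow look-alike of the small_stopper alone.

How it is judged:
On the way, in this order (a step that is already met when the one before it is completed fails the run):
1. the jog stick is held over to one side ((value of joint jog_stick above 0.15 rad or value of joint jog_stick below -0.15 rad)), for 0.4 s.
2. the stick is back at centre with the large stopper under the foot, within 8 mm (horizontal distance between large_stopper and foot_face below 0.008 m and value of joint jog_stick between -0.08 and 0.08 rad), for 0.3 s.
3. the handle is swung upright (value of joint fold_handle above 1.3 rad), for 0.1 s.
4. with the handle out, the wheel is wound until the foot presses on the large stopper (value of joint fold_handle above 1.1 rad and value of joint press_foot above 0.003 m and contact force between press_foot and large_stopper above 1 N), for 0.2 s.
At the end, for the whole second after the job is handed in: Large stopper upright, at rest, centred under the press foot within 8 mm; the foot bears on it (over 1 N), pushed in 3 to 14.5 mm; handle folded flat (under 0.15 rad); jog stick centred (within 0.08 rad); small stopper still upright on the table (all of step 2 and value of joint fold_handle below 0.15 rad and value of joint press_foot between 0.003 and 0.0145 m and contact force between press_foot and large_stopper above 1 N and linear speed of large_stopper below 0.01 m/s and angle between each of large_stopper, small_stopper's own z axis and vertical below 0.1 rad and height (world z) of small_stopper above 0.04 m); the robot touches nothing.
It fails at once if one of the two stoppers on the table is touched by the robot (contact force between any of the arm, the fingers and large_stopper above 1 N or contact force between any of the arm, the fingers and small_stopper above 1 N).
It fails at once if the tin, marker or caliper is knocked more than 30 mm away (distance of any of talc_tin, marker, caliper from where it was at the start of the episode above 0.03 m).
It also fails if it takes over 72 s, if anything falls off the work surface, if the arm or the gripper's body presses on something with over 40 N, if the wrist force passes 120 N, or if a joint passes its speed limit or range.

## Robot

A 7-joint arm with a two-finger parallel gripper is mounted at the origin on a cart in front of the work surface, level with it; the furniture and walls round the work are solid. World frame = base frame: x ahead of the robot, y to its left, z up, the work surface at z = 0. Lengths are in m, angles in rad, forces in N, time in s.
With the tool pointing down it reaches from about 0.4 to 0.9 m from the base axis. Payload 5.5 kg.
Tool frame: the origin (TCP) lies at the very end of the fingers, on their centre line; the grasp point (between the pads) lies 19 mm behind it; z points along the fingers, y is the line along which they close (so a half turn about z gives the same grasp; the last joint's range is limited). The gripper opens to 92 mm and grips with 3 to 60 N. Pads are 19 mm wide; open, the fingers measure 130 mm over their backs; the gripper's body (75 mm by 190 mm) begins 47 mm behind the grasp point.
Start: joints at [1.534, 0.501, -0.427, 1.55, 0.221, 1.138, -0.21], TCP at [0.192, -0.621, 0.227] pointing down, gripper open.
Joint ranges: [-2.88, 2.88], [-0.31, 2.03], [-1.54, 1.56], [0.2, 2.42], [-1.41, 4.55], [0.19, 2.02], [-2.57, 2.57]. Speed limits (rad/s): [2.57, 2.57, 3.14, 3.14, 3.14, 3.14, 3.14].

## Interface

Orientations are given as a unit quaternion [x, y, z, w].
In Python, from workcell import r gives the robot as it stands.
- The arm moves only by the tool jog_arm, never from a script. Its argument "series" is a list of rows, each a list of 7 numbers: the shift along the tool's x, y, z in cm, then the turn, a rotation vector about the tool's x, y, z in degrees, then the finger opening in cm, from 0 to 9.18. A call has 1 to 8 rows; each row shifts and turns the commanded pose from where the row before left it, along the tool's axes as they then stand; what a row does not reach is not made up. A row lasts 1/10 s, in which the tool goes at most 50 mm and 8.59 degrees, less where a joint would pass 70% of its speed; a pose out of reach is approached as far as the arm can. A call is refused whole if a number of a shift passes 5 or a number of a turn 8.59, either way. A call with a gripper value outside its range is refused whole. The fingers move at their own pace and stop on an object; "squeeze" is the grip in N (left out, the last holds). Time passes only in rows, so rows that do not move let the fingers close. It gives the time, the measured TCP pose, the force, the opening and the grip force at its end, in the units of the state.
- r.get_state(): the state, without advancing time (a new reading comes with each control period).
- r.camera(name): name is "side" or "top"; returns a dict with "pixels" (384x512x3 uint8, blue, green, red), "z_map" (384x512 float32, m along the optical axis (not along the pixel's ray), 0 where there is no reading), "fx", "fy", "cx", "cy" (pixels), "rvec" (rotation vector, rad) and "tvec" (3), from world to camera coordinates, as OpenCV has them. Camera axes: x right, y down, z forward; pixel columns grow to the right and rows downward; lengths in m; the calibration is good to about 2 mm. A picture is of the moment at which its call begins.
- r.sign_off(): hands the job in; it is judged then, once.
The state is a dict: "t": time; "joints": joint angles; "qvel": joint speeds; "tau": joint torques, N m; "eef_pos": TCP position; "tool_rot": TCP orientation; "wrist_force": force on the tool from outside, world axes, zero at the start; "wrist_torque": the same for the moment, N m; "opening": finger opening in m; "finger_force": force on a finger pad.
Only numpy, scipy, OpenCV 4.12 (cv2) and the standard library are available. Lean on these libraries where they do the work, as an engineer would, in place of code of your own. Each camera call takes 0.05 s, during which the arm holds its last target. There are 200 camera calls.

## Working session

There is one attempt and no reset: what is moved stays moved. The work goes in short steps, Python scripts to look and compute and a tool call to move; the robot and the scene stay as the last step left them, time stands still between calls to the robot, and variables do not carry over. Pictures are saved under pics/ and viewed, at most 10 in all, crops included, and the job is handed in when it is done.

Besides the shell and the picture viewer there is one more tool, called after ">>>" as a command line: name --pt "numbers of a row" for each row, then --argument value for the rest. jog_arm: Moves the arm, as the interface text tells. Its arguments: {"type":"object","properties":{"series":{"type":"array"},"squeeze":{"type":"number"}},"required":["series"]}

```bash
mkdir -p pics; cat > h.py <<'E'
import numpy as np, cv2
from scipy.spatial.transform import Rotation as R
from workcell import r
def cam(n):
    c=r.camera(n); Rm=cv2.Rodrigues(np.array(c["rvec"],float))[0]; t=np.array(c["tvec"],float).ravel()
    z=c["z_map"]; v,u=np.mgrid[0:384,0:512]
    P=np.stack([(u-c["cx"])/c["fx"]*z,(v-c["cy"])/c["fy"]*z,z],-1)
    c["W"]=(P-t)@Rm; c["W"][z==0]=np.nan; c["R"]=Rm;c["t"]=t
    return c
def proj(c,p):
    q=c["R"]@np.array(p)+c["t"]; return c["fx"]*q[0]/q[2]+c["cx"],c["fy"]*q[1]/q[2]+c["cy"]
E
python3 - <<'E'
from h import *
for n in("top","side"):
    c=cam(n); cv2.imwrite(f"pics/{n}0.png",cv2.resize(c["pixels"],(800,600),interpolation=cv2.INTER_CUBIC)); np.savez(f"{n}0.npz",**{k:c[k] for k in("W","pixels","R","t","fx","fy","cx","cy")})
    print(n,-c["R"].T@c["t"],c["R"][2])
s=r.get_state();print(s)
E
```

```text
top [ 0.35305455 -0.09526154  1.18390069] [ 0.19803893 -0.00210797 -0.98019189]
side [0.08885592 0.07890625 0.95690512] [ 0.50998791 -0.16517884 -0.84417313]
{'t': 0.1, 'joints': array([ 1.53419352,  0.50176419, -0.42679976,  1.55134153,  0.22077553,
        1.13834278, -0.21026681]), 'qvel': array([ 0.00021396, -0.00297842, -0.0027822 , -0.00207402, -0.0026263 ,
        0.00094645, -0.00176342]), 'tau': array([-1.03442647e-02, -5.67873394e+01, -5.83799824e+00, -2.79913831e+01,
       -6.89441082e-02,  2.41591193e-02,  1.18875388e-05]), 'eef_pos': array([ 0.19173707, -0.62039807,  0.22577671]), 'tool_rot': array([ 9.88780648e-01,  1.49372064e-01, -9.85723419e-05, -8.98457294e-04]), 'wrist_force': array([-0.24852688, -0.45691257, -0.22969594]), 'wrist_torque': array([ 0.02698729,  0.00712233, -0.00679806]), 'finger_force': 0.0, 'opening': 0.09172449931568992}
```

View pics/top0.png

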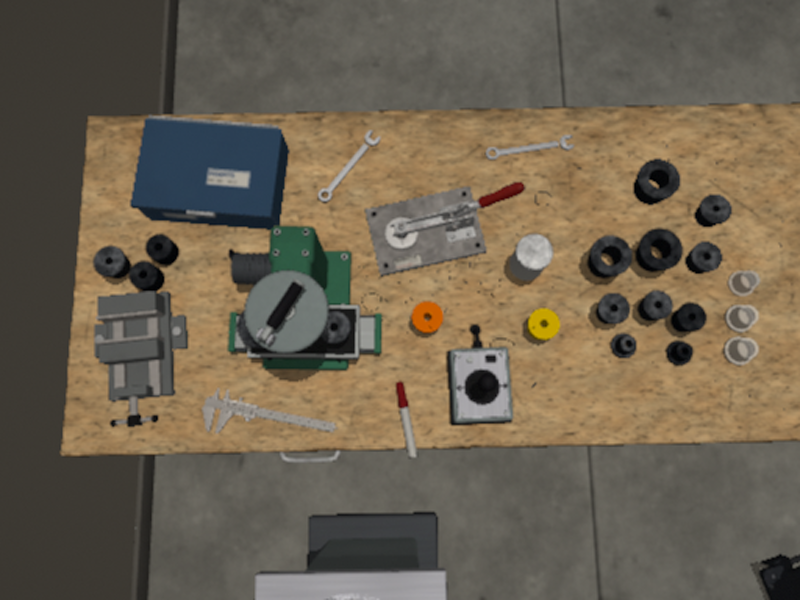

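View pics/side0.png

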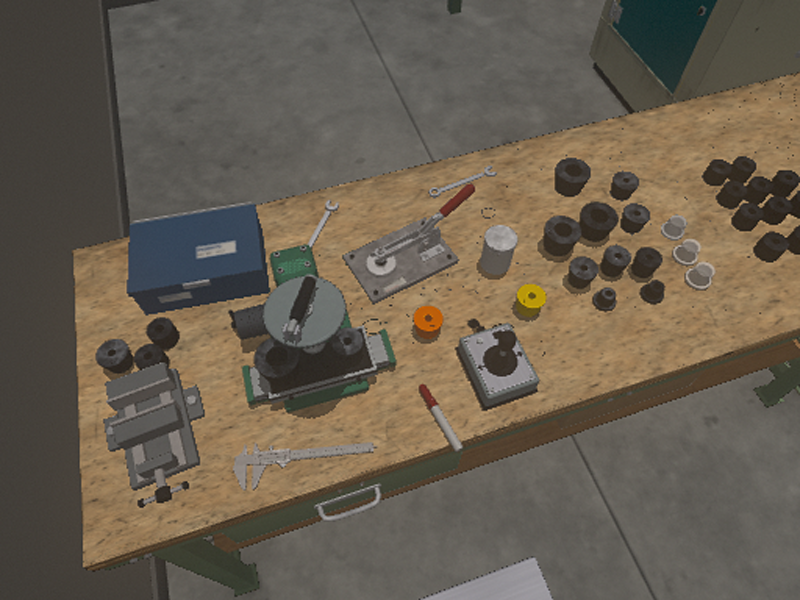

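The top view shows the wheel at about (286,312) with the handle folded from pivot (266,335), the small stopper to its right (336,327) and the console knob at (483,386). In the side view the large stopper is left of the foot at (275,358), so the table must travel right (-y).

```bash
python3 - <<'E'
from h import *
import numpy as np
T=np.load("top0.npz");S=np.load("side0.npz")
def circ(xy): 
    A=np.c_[2*xy,np.ones(len(xy))];b=(xy**2).sum(1);s=np.linalg.lstsq(A,b,rcond=None)[0];return s[:2],np.sqrt(s[2]+s[:2]@s[:2])
for n,D in(("top",T),("side",S)):
    W=D["W"].astype(float);px=D["pixels"].astype(int)
    v,u=np.mgrid[0:384,0:512]
    # wheel face
    cx,cy=((286,312) if n=="top" else (304,310)); near=np.hypot(u-cx/1.5625,v-cy/1.5625)<40
    m=near&(abs(W[...,2]-.219)<.006); p=W[m]
    hull=cv2.convexHull(p[:,:2].astype(np.float32))[:,0].astype(float)
    (c,rad)=cv2.minEnclosingCircle(p[:,:2].astype(np.float32)); print(n,"wheel",np.median(p[:,2]),c,rad,circ(hull))
    # handle: above wheel
    m=near&(W[...,2]>.232); p=W[m]; q=p[px[m].sum(1)<120]
    mu=q.mean(0);w,V=np.linalg.eigh(np.cov(q[:,:2].T)); d=V[:,1]; t=(q[:,:2]-mu[:2])@d
    print(" grip",mu,d,mu[:2]+d*t.min(),mu[:2]+d*t.max(),np.percentile(q[:,2],[5,50,95]))
    # knob
    kx,ky=((483,386) if n=="top" else (503,350)); near=np.hypot(u-kx/1.5625,v-ky/1.5625)<28
    m=near&(W[...,2]>.105); p=W[m]; print(" knob",p.mean(0),p.min(0),p.max(0))
    pt=p[p[:,2]>p[:,2].max()-.006];print(" knobtop",pt.mean(0),len(pt))
    m=np.hypot(u-kx/1.5625,v-ky/1.5625)<45; m&=(abs(W[...,2]-.046)<.006)
    print(" box",cv2.minAreaRect(W[m][:,:2].astype(np.float32)),len(W[m]))
    # stoppers
    for nm,(a,b),h in (("L",(275,358),.098),("S",(348,340) if n=="side" else(336,327),.087)):
        m=(np.hypot(u-a/1.5625,v-b/1.5625)<26)&(abs(W[...,2]-h)<.004); p=W[m]
        if len(p)>5: print(" ",nm,len(p),p.min(0),p.max(0),cv2.minEnclosingCircle(p[:,:2].astype(np.float32)))
    # mat / table
    a,b=(310,365) if n=="side" else (305,343)
    m=(np.hypot(u-a/1.5625,v-b/1.5625)<60)&(abs(W[...,2]-.044)<.005); p=W[m]; print(" table",cv2.minAreaRect(p[:,:2].astype(np.float32)))
E
```

```text
top wheel 0.219295928553021 (0.5538163781166077, 0.07831873744726181) 0.06315551698207855 (array([0.55381425, 0.07824689]), np.float64(0.06231101791691452))
 grip [0.55361053 0.0743806  0.24870654] [-0.84927414  0.52795212] [0.58418566 0.05537354] [0.52406164 0.09274969] [0.2427971  0.24915196 0.25322626]
 knob [ 0.45034668 -0.22240017  0.13572223] [ 0.43831891 -0.23777988  0.11457267] [ 0.4635359  -0.21014608  0.14307563]
 knobtop [ 0.45027944 -0.22367819  0.13940767] 56
 box ((0.4564027190208435, -0.22310800850391388), (0.12481294572353363, 0.10001789033412933), 1.0054088830947876) 1421
  L 65 [0.5171517  0.13833458 0.0945062 ] [0.54414361 0.17092143 0.10162234] ((0.5302921533584595, 0.15302589535713196), 0.01817074790596962)
  S 249 [ 0.52456727 -0.0042945   0.0830072 ] [0.57786582 0.04457947 0.09098694] ((0.5516384243965149, 0.021607087925076485), 0.027172677218914032)
 table ((0.5811414122581482, 0.08297602832317352), (0.17944367229938507, 0.20199309289455414), 8.900505065917969)
side wheel 0.2188972928792219 (0.5520819425582886, 0.07499486207962036) 0.0636017844080925 (array([0
[... 195 characters left out ...]
 0.24963158]
 knob [ 0.44507884 -0.2227731   0.13191348] [ 0.43490129 -0.23821095  0.10623934] [ 0.46148124 -0.2117328   0.14417514]
 knobtop [ 0.44801282 -0.22649653  0.13993187] 43
 box ((0.48442134261131287, -0.2641792893409729), (0.18184295296669006, 0.21317075192928314), 6.220900058746338) 1282
  L 421 [0.51512644 0.10111723 0.09427208] [0.59053156 0.17682023 0.10191566] ((0.5527842044830322, 0.13906525075435638), 0.0380663201212883)
  S 276 [ 0.52283664 -0.00737967  0.08346129] [0.57661342 0.04643392 0.09047031] ((0.5493664741516113, 0.01938636228442192), 0.02735195867717266)
 table ((0.5703865885734558, 0.08949317038059235), (0.2193947285413742, 0.13366003334522247), 88.2558822631836)
```

>>> jog_arm --pt "0 0 0 0 0 8.1 5.5" --pt "0 0 0 0 0 8.1 5.5" --pt "2.6 -3.9 0 0 0 0 5.5" --pt "2.6 -3.9 0 0 0 0 5.5" --pt "2.6 -3.9 0 0 0 0 5.5" --pt "2.6 -3.9 0 0 0 0 5.5" --pt "2.6 -3.9 0 0 0 0 5.5"

```text
t: 0.8
eef_pos: [0.3192, -0.4219, 0.2264]
tool_rot: [1.0, 0.008, -0.0, -0.0]
wrist_force: [0.3, -0.5, 0.7]
opening: 0.0556
finger_force: 0.0
```

>>> jog_arm --pt "2.6 -3.9 0 0 0 0 5.5" --pt "2.6 -3.9 0 0 0 0 5.5" --pt "2.6 -3.9 0 0 0 0 5.5" --pt "2.6 -3.9 0 0 0 0 5.5" --pt "2.6 -3.9 0 0 0 0 5.5" --pt "0 0 0 0 0 0 5.5" --pt "0 0 0 0 0 0 5.5"

```text
t: 1.5
eef_pos: [0.4457, -0.2253, 0.2265]
tool_rot: [1.0, 0.01, -0.0, -0.0]
wrist_force: [0.2, -0.7, -0.2]
opening: 0.0549
finger_force: 0.0
```

>>> jog_arm --pt "0.3 0 3 0 0 0 5.5" --pt "0 0 4 0 0 0 5.5" --pt "0 0 4 0 0 0 5.5" --pt "0 0 0.6 0 0 0 5.5" --pt "0 0 0 0 0 0 5.5"

```text
t: 2.0
eef_pos: [0.4467, -0.2272, 0.1098]
tool_rot: [1.0, 0.008, -0.002, -0.001]
wrist_force: [0.2, 0.6, 0.6]
opening: 0.0554
finger_force: 0.0
```

>>> jog_arm --pt "0 1.2 0 0 0 0 5.5" --pt "0 1.2 0 0 0 0 5.5" --pt "0 1.0 0 0 0 0 5.5" --pt "0 0 0 0 0 0 5.5" --pt "0 0 0 0 0 0 5.5" --pt "0 0 0 0 0 0 5.5" --pt "0 0 0 0 0 0 5.5" --pt "0 0 0 0 0 0 5.5"

```text
t: 2.8
eef_pos: [0.4503, -0.26, 0.1124]
tool_rot: [1.0, 0.009, 0.001, -0.0]
wrist_force: [0.7, 6.6, 6.7]
opening: 0.0552
finger_force: 3.8
```

```bash
cat > st.py <<'E'
from h import *
def stop():
    c=cam("side");W=c["W"].astype(float);o=[]
    z=W[...,2];gray=c["pixels"].astype(int).sum(2)
    for nm,h in(("L",.098),("S",.087)):
        m=(abs(z-h)<.004)&(W[...,0]>.50)&(W[...,0]<.61)&(gray<200)
        m&=(W[...,1]>-.15)&(W[...,1]<.2)
        k,l,s,ce=cv2.connectedComponentsWithStats(m.astype(np.uint8))
        for i in range(1,k):
            if s[i,4]>60:
                p=W[l==i]; o.append((nm,s[i,4],p[:,:2].min(0).round(4),p[:,:2].max(0).round(4),np.round(cv2.minEnclosingCircle(p[:,:2].astype(np.float32))[0],4)))
    return c,o
if __name__=="__main__":
    c,o=stop()
    for x in o: print(*x)
    s=r.get_state();print(s["t"],s["eef_pos"],s["wrist_force"])
    W=c["W"];m=(W[...,2]>.13)&(W[...,2]<.145)&(abs(W[...,0]-.45)<.03)&(abs(W[...,1]+.235)<.04)&(c["pixels"].astype(int).sum(2)<150)
    if m.any(): print("knob",W[m].mean(0),m.sum())
E
python3 st.py
```

```text
L 229 [0.5151 0.0937] [0.5662 0.163 ] [0.5421 0.1284]
2.85 [ 0.45030592 -0.25999691  0.1123869 ] [0.16172449 5.32843391 5.93680203]
knob [ 0.43875124 -0.25567407  0.13270707] 1
```

>>> jog_arm --pt "0 0 0 0 0 0 5.5" --pt "0 0 0 0 0 0 5.5" --pt "0 0 0 0 0 0 5.5" --pt "0 0 0 0 0 0 5.5" --pt "0 0 0 0 0 0 5.5" --pt "0 0 0 0 0 0 5.5" --pt "0 0 0 0 0 0 5.5" --pt "0 0 0 0 0 0 5.5"

```text
t: 3.65
eef_pos: [0.4503, -0.26, 0.1124]
tool_rot: [1.0, 0.009, 0.001, -0.0]
wrist_force: [-1.0, 6.4, 6.4]
opening: 0.055
finger_force: 3.7
```

```bash
python3 st.py; python3 -c "
from h import *
c=cam('side');cv2.imwrite('pics/s1.png',cv2.resize(c['pixels'][150:310,80:400],None,fx=2.5,fy=2.5))"
```

```text
L 304 [0.514  0.0834] [0.5815 0.1541] [0.5516 0.1176]
3.7 [ 0.45028747 -0.26004655  0.11236531] [-0.54792179  6.30032012  7.32696373]
knob [ 0.43962364 -0.25650829  0.13065207] 1
```

View pics/s1.png

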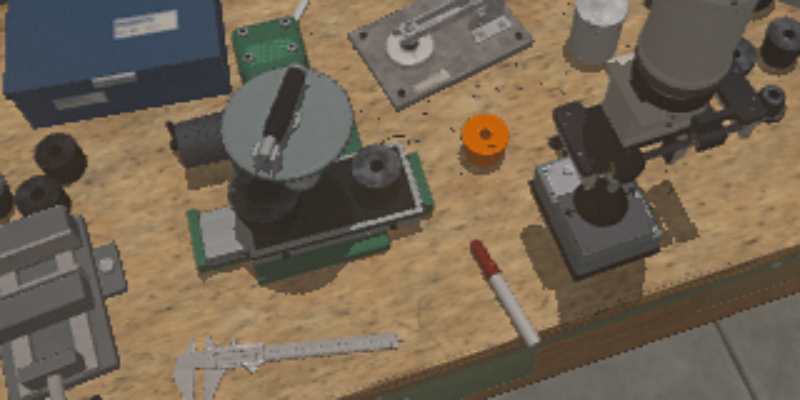

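Picture: large stopper at (265,195) is moving toward the foot under the wheel, small stopper at (378,165); the gripper holds the stick over to the right.

>>> jog_arm --pt "0 0.4 0 0 0 0 5.5" --pt "0 0 0 0 0 0 5.5" --pt "0 0 0 0 0 0 5.5" --pt "0 0 0 0 0 0 5.5" --pt "0 0 0 0 0 0 5.5" --pt "0 0 0 0 0 0 5.5" --pt "0 0 0 0 0 0 5.5" --pt "0 0 0 0 0 0 5.5"

```text
t: 4.55
eef_pos: [0.4504, -0.2634, 0.1121]
tool_rot: [1.0, 0.009, 0.001, -0.0]
wrist_force: [1.3, 6.8, 6.0]
opening: 0.055
finger_force: 4.1
```

```bash
sed -i 's/gray<200/gray<330/' st.py; python3 st.py
```

```text
L 259 [0.5143 0.064 ] [0.5746 0.1363] [0.5489 0.1007]
S 259 [ 0.5213 -0.0477] [0.5761 0.006 ] [ 0.5487 -0.0209]
4.6 [ 0.45032745 -0.26341228  0.11210065] [-6.12567102e-03  6.75702998e+00  5.25148486e+00]
```

>>> jog_arm --pt "0 0 0 0 0 0 5.5" --pt "0 0 0 0 0 0 5.5" --pt "0 0 0 0 0 0 5.5" --pt "0 0 0 0 0 0 5.5" --pt "0 0 0 0 0 0 5.5" --pt "0 0 0 0 0 0 5.5" --pt "0 0 0 0 0 0 5.5"

```text
t: 5.3
eef_pos: [0.4503, -0.2635, 0.1121]
tool_rot: [1.0, 0.009, 0.001, -0.0]
wrist_force: [0.6, 7.6, 5.0]
opening: 0.055
finger_force: 4.0
```

```bash
python3 st.py
```

```text
L 265 [0.5143 0.0445] [0.5639 0.1204] [0.5511 0.0824]
S 243 [ 0.5208 -0.0638] [ 0.5743 -0.01  ] [ 0.5478 -0.0363]
5.35 [ 0.45033963 -0.26347757  0.11209646] [0.3276963  7.00779709 5.07987034]
```

>>> jog_arm --pt "0 0 0 0 0 0 5.5" --pt "0 0 0 0 0 0 5.5" --pt "0 -3.9 0 0 0 0 5.5" --pt "0 0 0 0 0 0 5.5" --pt "0 0 0 0 0 0 5.5" --pt "0 0 0 0 0 0 5.5" --pt "0 0 0 0 0 0 5.5"

```text
t: 6.05
eef_pos: [0.4483, -0.2272, 0.111]
tool_rot: [1.0, 0.008, 0.0, 0.001]
wrist_force: [0.3, -0.2, -0.1]
opening: 0.0549
finger_force: 0.0
```

```bash
python3 st.py; python3 - <<'E'
from h import *
for n in("side","top"):
    c=cam(n);W=c["W"].astype(float)
    m=(abs(W[...,2]-.219)<.006)&(np.hypot(W[...,0]-.553,W[...,1]-.077)<.08);p=W[m]
    print(n,cv2.minEnclosingCircle(p[:,:2].astype(np.float32)))
    m=(abs(W[...,2]-.087)<.004)&(W[...,0]>.5)&(W[...,0]<.61)&(W[...,1]<.0)&(W[...,1]>-.1)&(c["pixels"].astype(int).sum(2)<330);p=W[m];print(len(p),cv2.minEnclosingCircle(p[:,:2].astype(np.float32)))
E
```

```text
L 268 [0.5135 0.0371] [0.5609 0.1123] [0.5494 0.0747]
S 275 [ 0.5203 -0.0718] [ 0.5754 -0.0176] [ 0.548  -0.0455]
6.1 [ 0.44827077 -0.22695742  0.11088946] [ 0.02777993  0.68733049 -0.29688478]
knob [ 0.44553234 -0.23478902  0.13660693] 35
side ((0.5521270036697388, 0.07548077404499054), 0.06367109715938568)
279 ((0.5477021336555481, -0.04432530701160431), 0.0280357263982296)
top ((0.554050624370575, 0.0782250389456749), 0.06309720128774643)
310 ((0.5498296022415161, -0.04200056567788124), 0.027524761855602264)
```

>>> jog_arm --pt "0 0 -4.5 0 0 0 5.5" --pt "0 0 -4.5 0 0 8.2 5.5" --pt "0 0 -4.5 0 0 8.2 5.5" --pt "0 0 -4.5 0 0 8.2 5.5" --pt "0 0 0 0 0 8.2 5.5"

```text
t: 6.7
eef_pos: [0.452, -0.2272, 0.2975]
tool_rot: [0.961, -0.277, 0.006, 0.002]
wrist_force: [0.8, 0.0, -0.8]
opening: 0.0547
finger_force: 0.0
```

```bash
python3 - <<'E'
from h import *
for n in("top","side"):
    c=cam(n);W=c["W"].astype(float);g=c["pixels"].astype(int).sum(2)
    near=np.hypot(W[...,0]-.553,W[...,1]-.077)<.08
    for nm,m in(("all",near&(W[...,2]>.23)),("dark",near&(W[...,2]>.236)&(g<150))):
        p=W[m];p=p[abs(p[:,2]-.244)<.02]
        (cc,wh,a)=cv2.minAreaRect(p[:,:2].astype(np.float32)); l=cv2.fitLine(p[:,:2].astype(np.float32),cv2.DIST_HUBER,0,.01,.01).ravel()
        print(n,nm,len(p),cc,wh,a,"line",l,np.degrees(np.arctan2(l[1],l[0])))
    cv2.imwrite(f"pics/w{n}.png",cv2.resize(c["pixels"][160:250,120:260],None,fx=5,fy=5,interpolation=cv2.INTER_CUBIC))
    np.savez(n+"1.npz",**{k:c[k] for k in("W","pixels")})
s=r.get_state();print(s["joints"],s["eef_pos"],R.from_quat(s["tool_rot"]).as_matrix())
E
```

```text
top all 387 (0.5476853251457214, 0.07987306267023087) (0.02466629073023796, 0.09927789121866226) 56.43583297729492 line [ 0.8443345  -0.53581643  0.5575789   0.07289623] -32.399296
top dark 237 (0.5544812083244324, 0.07495234161615372) (0.016523603349924088, 0.07083604484796524) 58.45145797729492 line [ 0.848279   -0.52954954  0.5539578   0.07445539] -31.975023
side all 358 (0.5473049283027649, 0.08047126233577728) (0.025290891528129578, 0.09884199500083923) 59.894893646240234 line [ 0.8509117  -0.5253088   0.5392105   0.08035448] -31.689034
side dark 176 (0.5525150895118713, 0.07248059660196304) (0.015167069621384144, 0.07080633193254471) 57.9615364074707 line [ 0.8487346  -0.528819    0.5464569   0.07336777] -31.925692
[ 0.89198827  0.17254339 -0.53638317  1.83390794  0.09725706  1.15759526
 -1.8047666 ] [ 0.4488894  -0.22627703  0.29225071] [[ 8.48711759e-01 -5.28849797e-01  2.49867603e-03]
 [-5.28845409e-01 -8.48715246e-01 -2.22841334e-03]
 [ 3.29916038e-03  5.69867257e-04 -9.99994395e-01]]
```

View pics/wtop.png

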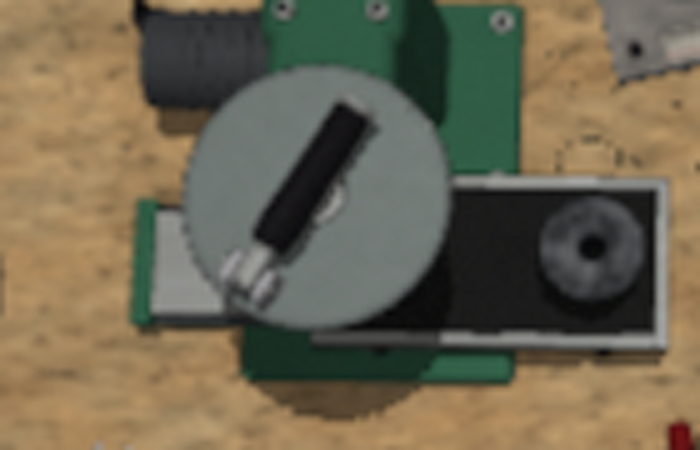

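Picture: handle folded at −32° yaw, black grip from (265,245) to (350,105), hinge at (250,280), and the small stopper clear at (592,250). The large stopper is hidden under the wheel.

>>> jog_arm --pt "-0.8 -4.46 0 0 0 0 5.5" --pt "-0.8 -4.46 0 0 0 0 5.5" --pt "-0.8 -4.46 0 0 0 0 5.5" --pt "-0.8 -4.46 0 0 0 0 5.5" --pt "-0.8 -4.46 0 0 0 0 5.5" --pt "-0.8 -4.46 0 0 0 0 5.5" --pt "-0.8 -4.46 0 0 0 0 5.5" --pt "0 0 0 0 0 0 5.5"

```text
t: 7.6
eef_pos: [0.565, 0.0776, 0.2894]
tool_rot: [0.964, -0.267, -0.002, -0.002]
wrist_force: [0.0, 0.6, 0.5]
opening: 0.0549
finger_force: 0.0
```

>>> jog_arm --pt "0 0 0 0 0 0 5.5" --pt "0 0 0 0 0 0 5.5"

```text
t: 7.8
eef_pos: [0.5646, 0.0676, 0.2894]
tool_rot: [0.962, -0.274, -0.001, 0.001]
wrist_force: [-0.2, -0.2, 0.3]
opening: 0.0549
finger_force: 0.0
```

>>> jog_arm --pt "0.1 -0.15 3 0 0 0 5.5" --pt "0 0 2 0 0 0 5.5" --pt "0 0 1.4 0 0 0 5.5" --pt "0 0 0 0 0 0 5.5" --squeeze 10

```text
t: 8.2
eef_pos: [0.5654, 0.0679, 0.2246]
tool_rot: [0.961, -0.275, -0.002, 0.001]
wrist_force: [0.6, -0.1, -0.4]
opening: 0.0553
finger_force: 0.0
```

>>> jog_arm --pt "0 0 0 0 0 0 3" --pt "0 0 0 0 0 0 1.5" --pt "0 0 0 0 0 0 1.5" --pt "0 0 0 0 0 0 1.5" --pt "0 0 0 0 0 0 1.5" --pt "0 0 0 0 0 0 1.5"

```text
t: 8.8
eef_pos: [0.5659, 0.0675, 0.2265]
tool_rot: [0.961, -0.275, -0.001, 0.002]
wrist_force: [-4.2, -5.3, 2.1]
opening: 0.0192
finger_force: 10.0
```

>>> jog_arm --pt "0 0.2 0 0 0 0 1.5" --pt "-0.22 0 -1.65 0 0 0 1.5" --pt "-0.64 0 -1.54 0 0 0 1.5" --pt "-1.02 0 -1.32 0 0 0 1.5" --pt "-1.32 0 -1.02 0 0 0 1.5" --pt "-1.54 0 -0.64 0 0 0 1.5" --pt "-1.65 0 -0.22 0 0 0 1.5" --pt "0 0 0 0 0 0 1.5" --squeeze 12

```text
t: 9.6
eef_pos: [0.5104, 0.1033, 0.292]
tool_rot: [0.962, -0.273, 0.002, 0.0]
wrist_force: [-2.5, -1.7, 1.7]
opening: 0.0194
finger_force: 12.0
```

```bash
python3 - <<'E'
from h import *
c=cam("side");cv2.imwrite("pics/s2.png",cv2.resize(c["pixels"][130:270,120:300],None,fx=4,fy=4,interpolation=cv2.INTER_CUBIC))
s=r.get_state();print(s["eef_pos"],s["wrist_force"],s["opening"])
E
```

```text
[0.51051204 0.10336936 0.2920335 ] [-2.25692826 -2.79882738  3.85050071] 0.019291665341900115
```

View pics/s2.png

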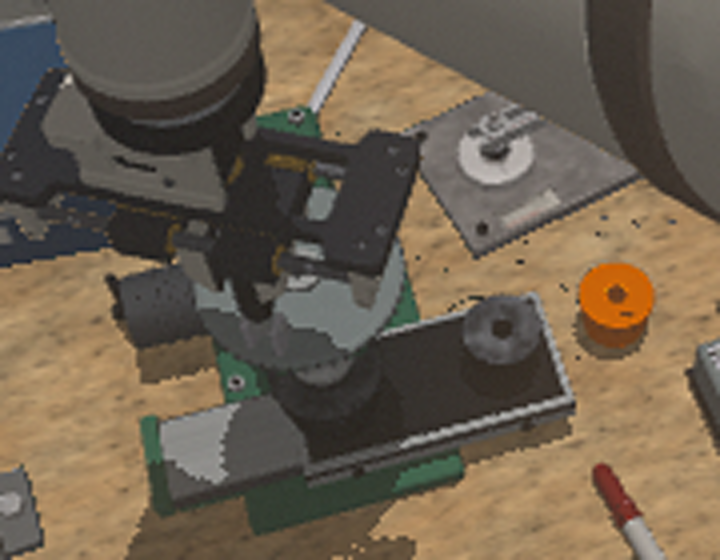

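The handle stands upright between the fingers at about (255,265), and the large stopper is under the foot at (330,390). Next I wind clockwise.

>>> jog_arm --pt "0.15 0 0 0 0 0 1.5" --pt "0.16 -1.24 0 0 0 0 1.5" --pt "0.48 -1.16 0 0 0 0 1.5" --pt "0.76 -0.99 0 0 0 0 1.5" --pt "0.99 -0.76 0 0 0 0 1.5" --pt "1.16 -0.48 0 0 0 0 1.5" --pt "1.24 -0.16 0 0 0 0 1.5" --pt "0 0 0 0 0 0 1.5"

```text
t: 10.45
eef_pos: [0.5796, 0.1153, 0.2916]
tool_rot: [0.961, -0.275, 0.0, 0.001]
wrist_force: [-2.1, -6.4, 6.8]
opening: 0.0194
finger_force: 12.1
```

```bash
cat > a.py <<'E'
from h import *
s=r.get_state();p=s["eef_pos"];M=R.from_quat(s["tool_rot"]).as_matrix();q=p[:2]-[.553,.0768]
a=np.array([.8487,-.5288]);b=np.array([-.5288,-.8487])
print(s["t"],p,"rad",np.hypot(*q),"phi",np.degrees(np.arctan2(-q@b,-q@a))%360,"F tool",(M.T@s["wrist_force"]).round(1),s["opening"],"j7",s["joints"].round(2))
E
python3 a.py
```

```text
10.45 [0.57963461 0.11531858 0.29161789] rad 0.046830371807511 phi 92.73704818470037 F tool [ 1.6  6.6 -6.8] 0.019417560892930164 j7 [ 0.21  0.36 -0.58  1.62  0.21  1.22 -2.54]
```

>>> jog_arm --pt "0 0 0 0 0 -5 1.5" --pt "0 0 0 0 0 -5 1.5" --pt "0 0 0 0 0 -5 1.5" --pt "0 0 0 0 0 -5 1.5" --pt "0 0 0 0 0 -5 1.5" --pt "0 0 0 0 0 -5 1.5" --pt "0 0 0 0 0 0 1.5"

```text
t: 11.15
eef_pos: [0.5793, 0.1142, 0.2916]
tool_rot: [1.0, -0.016, 0.0, 0.001]
wrist_force: [-2.0, -7.8, 5.1]
opening: 0.0193
finger_force: 12.1
```

```bash
python3 a.py; python3 - <<'E'
from h import *
M=R.from_quat(r.get_state()["tool_rot"]).as_matrix();print("yaw",np.degrees(np.arctan2(M[1,0],M[0,0])))
a=np.array([.8487,-.5288]);b=np.array([-.5288,-.8487])
f=np.radians(np.arange(90,346,15));P=-.048*(np.cos(f)[:,None]*a+np.sin(f)[:,None]*b)
d=np.diff(P,axis=0)*100
for i,x in enumerate(d): print(90+15*i,(x@M[:2,:2]).round(2))
E
```

```text
11.15 [0.57933481 0.11418584 0.29161689] rad 0.04572989291990906 phi 93.23527812181788 F tool [-1.7  7.9 -5.1] 0.019256572836796784 j7 [ 0.28  0.38 -0.68  1.62  0.25  1.23 -2.05]
yaw -1.8208659679660062
90 [0.99 0.76]
105 [0.76 1.  ]
120 [0.48 1.16]
135 [0.16 1.24]
150 [-0.17  1.24]
165 [-0.48  1.16]
180 [-0.76  0.99]
195 [-1.    0.76]
210 [-1.16  0.48]
225 [-1.24  0.16]
240 [-1.24 -0.17]
255 [-1.16 -0.48]
270 [-0.99 -0.76]
285 [-0.76 -1.  ]
300 [-0.48 -1.16]
315 [-0.16 -1.24]
330 [ 0.17 -1.24]
```

>>> jog_arm --pt "0 0.2 0 0 0 0 1.5" --pt "0.99 0.76 0 0 0 0 1.5" --pt "0.76 1.0 0 0 0 0 1.5" --pt "0.48 1.16 0 0 0 0 1.5" --pt "0.16 1.24 0 0 0 0 1.5" --pt "-0.17 1.24 0 0 0 0 1.5" --pt "-0.48 1.16 0 0 0 0 1.5" --pt "0 0 0 0 0 0 1.5"

```text
t: 11.95
eef_pos: [0.5928, 0.0513, 0.2914]
tool_rot: [1.0, -0.015, -0.001, -0.002]
wrist_force: [-4.6, 0.4, 4.9]
opening: 0.0194
finger_force: 12.0
```

```bash
python3 a.py
```

```text
11.95 [0.59277748 0.05128639 0.29143321] rad 0.04725666616034877 phi 180.75062947160984 F tool [-4.7 -0.3 -4.9] 0.019427804317765748 j7 [ 0.37  0.38 -0.66  1.61  0.24  1.23 -1.93]
```

>>> jog_arm --pt "-0.76 0.99 0 0 0 0 1.5" --pt "-1.0 0.76 0 0 0 0 1.5" --pt "-1.16 0.48 0 0 0 0 1.5" --pt "-1.24 0.16 0 0 0 0 1.5" --pt "-1.24 -0.17 0 0 0 0 1.5" --pt "-1.16 -0.48 0 0 0 0 1.5" --pt "0 0 0 0 0 0 1.5"

```text
t: 12.65
eef_pos: [0.5265, 0.0339, 0.2914]
tool_rot: [1.0, -0.015, -0.0, 0.0]
wrist_force: [-2.2, 1.0, 6.5]
opening: 0.0193
finger_force: 12.1
```

```bash
python3 a.py
```

```text
12.65 [0.52654839 0.0339463  0.29138165] rad 0.0503599755840449 phi 269.7593058184941 F tool [-2.2 -1.  -6.5] 0.019277726114578526 j7 [ 0.46  0.25 -0.68  1.77  0.17  1.18 -1.87]
```

>>> jog_arm --pt "-0.99 -0.76 0 0 0 0 1.5" --pt "-0.76 -1.0 0 0 0 0 1.5" --pt "-0.48 -1.16 0 0 0 0 1.5" --pt "-0.16 -1.24 0 0 0 0 1.5" --pt "0.17 -1.24 0 0 0 0 1.5" --pt "0 0 0 0 0 5 1.5" --pt "0 0 0 0 0 5 1.5" --pt "0 0 0 0 0 5 1.5"

```text
t: 13.45
eef_pos: [0.507, 0.0887, 0.2912]
tool_rot: [0.989, -0.148, -0.0, -0.0]
wrist_force: [-0.8, 2.2, 6.9]
opening: 0.0193
finger_force: 12.1
```

>>> jog_arm --pt "0 0 0 0 0 0 1.5" --pt "0 0 0 0 0 0 1.5"

```text
t: 13.65
eef_pos: [0.507, 0.0887, 0.2912]
tool_rot: [0.989, -0.146, -0.0, -0.0]
wrist_force: [-1.7, 1.8, 8.0]
opening: 0.0197
finger_force: 12.1
```

```bash
python3 a.py;  python3 - <<'E'
from h import *
c=cam("side");cv2.imwrite("pics/s3.png",cv2.resize(c["pixels"][170:270,140:280],None,fx=5,fy=5,interpolation=cv2.INTER_CUBIC))
E
```

```text
13.65 [0.50697598 0.08869314 0.2911579 ] rad 0.04753585409982499 phi 342.5631218968626 F tool [-2.2 -1.3 -8. ] 0.01965020395498092 j7 [ 0.36  0.22 -0.68  1.8   0.15  1.17 -2.22]
```

View pics/s3.png

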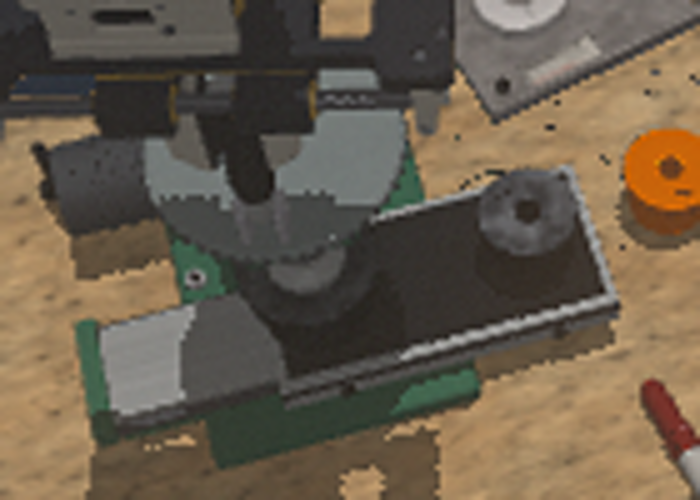

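The foot disc at (308,268) now sits down on the large stopper, the handle is upright, and the small stopper stands at (525,210). Folding the handle next.

>>> jog_arm --pt "0 0 0 0 0 -2.5 1.5" --pt "1.65 0 0.22 0 0 0 1.5" --pt "1.54 0 0.64 0 0 0 1.5" --pt "1.32 0 1.02 0 0 0 1.5" --pt "1.02 0 1.32 0 0 0 1.5" --pt "0.64 0 1.54 0 0 0 1.5" --pt "0.22 0 1.6 0 0 0 1.5" --pt "0 0 0 0 0 0 1.5"

```text
t: 14.5
eef_pos: [0.5676, 0.0713, 0.2245]
tool_rot: [0.992, -0.125, -0.002, 0.001]
wrist_force: [-2.0, -1.8, -2.3]
opening: 0.0192
finger_force: 12.0
```

```bash
python3 a.py
```

```text
14.5 [0.56757983 0.07134314 0.22452744] rad 0.015567553715652226 phi 168.5937897611495 F tool [-1.5  2.3  2.3] 0.01916361260009027 j7 [ 0.33  0.4  -0.63  1.74  0.26  1.09 -2.22]
```

Folded. I release, rise and check.

>>> jog_arm --pt "0 0 0 0 0 0 2.6" --pt "0 0 0 0 0 0 4" --pt "0 0 0 0 0 0 5" --pt "0 0 -3 0 0 0 5" --pt "0 0 -4 0 0 0 5" --pt "-1 4 -4 0 0 0 5" --pt "-1 4.5 -1 0 0 0 5" --pt "-1 4.5 0 0 0 0 5"

```text
t: 15.3
eef_pos: [0.5117, -0.0421, 0.345]
tool_rot: [0.992, -0.124, 0.003, 0.0]
wrist_force: [1.0, -0.7, -0.4]
opening: 0.0501
finger_force: 0.0
```

>>> jog_arm --pt "-1 4.5 0 0 0 -5 5" --pt "-1 4.5 0 0 0 -5 5" --pt "-1 4.5 0 0 0 -5 5" --pt "0 4.5 0 0 0 -5 5" --pt "0 0 0 0 0 0 5" --pt "0 0 0 0 0 0 5"

```text
t: 15.9
eef_pos: [0.4598, -0.2157, 0.3422]
tool_rot: [0.999, 0.048, 0.0, -0.0]
wrist_force: [0.8, 0.8, 0.4]
opening: 0.05
finger_force: 0.0
```

```bash
python3 st.py; python3 - <<'E'
from h import *
for n in("top","side"):
    c=cam(n);W=c["W"].astype(float);g=c["pixels"].astype(int).sum(2)
    near=np.hypot(W[...,0]-.553,W[...,1]-.077)<.07
    p=W[near&(W[...,2]>.234)&(g<150)];l=cv2.fitLine(p.astype(np.float32),cv2.DIST_HUBER,0,.01,.01).ravel()
    print(n,len(p),l,"yaw",np.degrees(np.arctan2(l[1],l[0])),"pitch",np.degrees(np.arcsin(l[2])),p[:,2].max())
    m=near&(abs(W[...,2]-.219)<.006);print(cv2.minEnclosingCircle(W[m][:,:2].astype(np.float32)))
    if n=="side":cv2.imwrite("pics/s4.png",cv2.resize(c["pixels"][130:290,120:380],(780,480),interpolation=cv2.INTER_CUBIC))
E
```

```text
L 255 [0.5125 0.0372] [0.5615 0.1124] [0.5499 0.0748]
S 270 [ 0.5202 -0.072 ] [ 0.5762 -0.0183] [ 0.5481 -0.0442]
15.95 [ 0.46017636 -0.21415127  0.34224333] [ 0.45706798  0.39014311 -0.11259639]
knob [ 0.44638586 -0.2264071   0.13707972] 70
top 237 [ 0.96404415 -0.2657289  -0.00264215  0.5543379   0.07521933  0.24922161] yaw -15.410323 pitch -0.15138449 0.25639655086643953
((0.5536695122718811, 0.07800033688545227), 0.06311527639627457)
side 164 [ 0.96244824 -0.2709994   0.01589714  0.54999536  0.07416842  0.2487586 ] yaw -15.725784 pitch 0.91087717 0.2529033328399838
((0.5523201823234558, 0.07576623558998108), 0.0632442981004715)
```

View pics/s4.png

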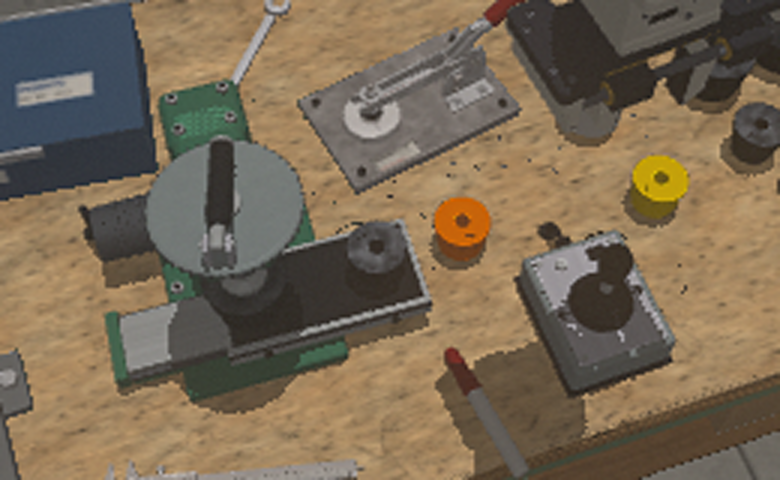

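The handle lies flat at (218,200), with pitch under 1°. The wheel has turned about 343°, the large stopper is under the foot at (245,295), the stick is centred and the robot is clear.

```bash
python3 -c "
from workcell import r
print(r.sign_off())"
```

```text
the job is handed in; nothing more can be done
None
```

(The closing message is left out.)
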